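Set the bench dog level and butt the board against the stops

ROBOT

A 6-joint arm with a two-finger parallel gripper is mounted at the origin on a cart in front of the work surface, level with it; the furniture and walls round the work are solid. World frame = base frame: x ahead of the robot, y to its left, z up, the work surface at z = 0. Lengths are in m, angles in rad, forces in N, time in s.
With the tool pointing down it reaches from about 0.325 to 0.85 m from the base axis. Payload 15.5 kg.
Tool frame: the origin (TCP) lies between the finger pads; the fingertips stand robot.tip_reach ahead of it and the grasp point (between the pads) lies 2 mm behind it (robot.tip_reach is the distance from the TCP to the fingertips, in m); z points along the fingers, y is the direction in which the jaws open and shut (so a half turn about z gives the same grasp; the last joint's range is limited). The gripper opens to 91 mm and grips with 3 to 60 N. Pads are 32 mm wide; open, the fingers measure 118 mm over their backs; the gripper's body (76 mm by 178 mm) begins 60 mm behind the grasp point.
Start: joints at [1.192, 0.494, 1.345, -0, 1.302, -0.096], TCP at [0.175, 0.6, 0.231] pointing down, gripper open.
Joint ranges: [-2.91, 2.91], [-0.82, 2.16], [0.22, 2.67], [-1.22, 4.37], [0.12, 2.79], [-3.08, 3.08]. Speed limits (rad/s): [1.89, 1.89, 2.57, 3.01, 3.01, 3.01].

INTERFACE

Orientations are given as a unit quaternion [x, y, z, w].
In Python, from cell import robot gives the robot as it stands.
- The arm moves only by the shell command python3 -m inch 'ROWS' [FORCE]. ROWS is a JSON object of lists of equal length, an entry for each row: "grip": the closure, from -1 (fully open) to 1 (shut); "slide": the shift along the tool's x, y, z each as a share of 0.025 m, from -1 to 1, a list of three; "spin": the turn about the tool's z as a share of 4 degrees, from -1 to 1. In form: {"grip": [grip, ...], "slide": [[x, y, z], ...], "spin": [spin, ...]}. A call has exactly 10 rows; each row shifts and turns the pose as measured when the row begins, along the tool's axes as they then stand; what a row does not reach is not made up. A row lasts 1/10 s, in which the tool goes at most 50 mm and 8.59 degrees, less where a joint would pass 70% of its speed; a pose out of reach is approached as far as the arm can. A call with a number of a shift or a turn outside -1 to 1 is refused whole. A call with a gripper value outside its range is refused whole. The fingers move at their own pace and stop on an object; FORCE is the grip in N (left out, the last holds). Time passes only in rows, so rows that do not move let the fingers close, or fill a call up. It gives the time, the measured TCP pose, the force and the opening at its end, in the units of the state.
- robot.get_state(): the state, without advancing time (a new reading comes with each control period).
- robot.snapshot(name): name is "scene" or "top" or "wrist"; returns (picture, depth): 384x512x3 uint8, red, green, blue; 384x512 float32, m along the optical axis (not along the pixel's ray), 0 where there is no reading.
- robot.camera_params(name): a dict with "fov_y" (degrees; the focal length in pixels is half the picture's height over the tangent of half this angle, whatever the lens; pixels are square), "cx", "cy" (the principal point, pixels), "rvec" (rotation vector, rad) and "tvec" (3), from world to camera coordinates, as OpenCV has them. Camera axes: x right, y down, z forward; pixel columns grow to the right and rows downward; lengths in m; the calibration is good to about 2 mm. A picture is of the moment at which its call begins: read the wrist's pose just before it. camera_params takes no time and is no camera call; for the wrist camera it gives the pose at the moment of the call.
- robot.hand_in(): hands the job in, once; it reports no verdict.
The state is a dict: "time_s": time; "qpos": joint angles; "joint_vel": joint speeds; "effort": joint torques, N m; "tool_pos": TCP position; "tool_rot": TCP orientation; "ft_force": force on the tool from outside, world axes, zero at the start; "wrist_torque": the same for the moment, N m; "opening": finger opening in m.
Only numpy, scipy, OpenCV 4.12 (cv2) and the standard library are available. Lean on these libraries where they do the work, as an engineer would, in place of code of your own. Each camera call takes 0.05 s, during which the arm holds its last target.

TASK

A board is to be sanded on the raised work plate, but one of the three round bench dogs stands too high and would catch the sanding block: gently press that dog down with your fingertips until its top is level with the other two dogs, and no deeper, since it must still stop the board. Then push the loose board along the plate with your fingers until its long edge lies flat against all three dogs. Lift nothing, and leave the two low dogs, the pencil, the sanding block and the try square as they are.

Things in the scene. Friction and masses are not known exactly. Their poses are not given: they have to be found in the camera images.
- work_plate: Pale plywood work plate 260 x 300 mm, 18 mm thick, with three rows of five 20 mm dog holes, raised on two battens and fixed to the bench. Origin: centre of its underside on the bench; its flat top lies 63 mm above the origin. Its x axis points away from the robot, square to the row of dogs; its y axis runs along that row. The dogs stand in the three middle holes of the far row, 40 mm ahead of the origin in x and 50 mm apart in y.
- stop_line (a point): Point on the plate's top, 30 mm ahead of the plate's origin in x: here the line along y touches the near sides of the three dogs, which is where the board's far long edge belongs.
- dog_high_top (a point): Centre of the flat top of the dog that stands too high, a plain aluminium cylinder 20 mm across. It starts 24 to 29 mm above the plate, in any of the three places. It slides straight down in its hole against a steady friction of about 6 N, stays where it is left, does not spring back and cannot tip; at the bottom of its travel its top is flush with the plate, which is too deep.
- dog_low_1_top (a point): Centre of the flat top of one of the two low dogs (same cylinder, 20 mm across), 9 to 11 mm above the plate. Already set right: not to be moved.
- dog_low_2_top (a point): Centre of the flat top of the other low dog, 9 to 11 mm above the plate. Already set right: not to be moved.
- board: Loose wooden board, 60 mm (its x) x 140 mm (its y) x 18 mm thick, about 0.1 kg, lying flat on the plate between the robot and the dogs, its long side roughly along the row of dogs and its far edge 23 to 52 mm short of them. Origin: centre of its underside.
- pencil: Loose pencil, 138 mm long, 8 mm thick, lying on the plate behind the dogs. Origin: centre of its underside. Bystander.
- sanding_block: Loose cork sanding block, 61 x 105 x 32 mm, on the bench to the left of the plate. Origin: centre of its underside. Bystander.
- try_square: Loose try square (wooden stock, steel blade), 115 x 170 x 18 mm, on the bench farther left. Origin: centre of its underside. Bystander.
Not all that is in view belongs to the job. Of the things that look like the board, the larger one is meant.

How it is judged:
By the outcome, as a careful person would: the job done as asked, in the order asked, and still so for the second after the job is handed in, with the robot touching nothing.
It also fails if it takes over 48 s, if anything falls off the work surface, if the arm or the gripper's body presses on something with over 40 N, if the wrist force passes 120 N, or if a joint passes its speed limit or range.

## Working session

There is one attempt and no reset: what is moved stays moved. The work goes in short steps, Python scripts to look and compute and a shell command to move; the robot and the scene stay as the last step left them, time stands still between calls to the robot, and variables do not carry over. Pictures are saved under pics/ and viewed, and the job is handed in when it is done.

```bash
ls; mkdir -p pics; cat > h.py <<'E'
import numpy as np, cv2
from cell import robot
def snap(n):
    P=robot.camera_params(n); im,d=robot.snapshot(n); return P,im,d
def K(P,h=384):
    f=h/2/np.tan(np.radians(P['fov_y'])/2); return np.array([[f,0,P['cx']],[0,f,P['cy']],[0,0,1]])
def cam(P):
    R=cv2.Rodrigues(np.array(P['rvec'],float))[0]; t=np.array(P['tvec'],float).ravel(); return R,t
def ray(P,uv,z):
    R,t=cam(P); uv=np.atleast_2d(uv).astype(float)
    d=np.c_[uv,np.ones(len(uv))]@np.linalg.inv(K(P)).T@R
    c=-R.T@t; s=(z-c[2])/d[:,2]; return c+s[:,None]*d
def proj(P,X):
    R,t=cam(P); return cv2.projectPoints(np.atleast_2d(X).astype(float),np.array(P['rvec'],float),np.array(P['tvec'],float),K(P),None)[0][:,0]
def pts(P,d):
    R,t=cam(P); v,u=np.mgrid[:384,:512]; q=np.stack([u,v,np.ones_like(u)],-1)@np.linalg.inv(K(P)).T*d[...,None]
    X=(q-t)@R; X[d==0]=np.nan; return X
E
python3 - <<'E'
from h import *
import pickle
print(robot.tip_reach, robot.get_state())
D={}
for n in ['scene','top','wrist']:
    P,im,d=snap(n); D[n]=(P,im,d); cv2.imwrite(f'pics/{n}0.png',im[...,::-1])
    print(n,P,-cam(P)[0].T@cam(P)[1])
pickle.dump(D,open('d0.pkl','wb'))
E
```

```text
pics
0.017 {'time_s': 0.0, 'qpos': array([ 1.19143879e+00,  4.94173577e-01,  1.34612475e+00, -9.92797605e-06,
        1.30246293e+00, -9.55008847e-02]), 'joint_vel': array([-0.0007885 ,  0.00087567,  0.00080999,  0.00034264,  0.0004724 ,
       -0.00199859]), 'effort': array([ 1.75288820e-03, -8.78796029e+01, -3.81860125e+01,  7.10060354e-02,
        5.29251876e-02, -4.75784464e-05]), 'tool_pos': array([0.17490993, 0.59966744, 0.23034638]), 'tool_rot': array([ 1.41450982e-01,  9.89945089e-01, -5.69032982e-04, -1.32778668e-04]), 'ft_force': array([ 0.54097441, -0.2636887 ,  0.58566003]), 'wrist_torque': array([ 0.03889091, -0.01350698, -0.03679522]), 'opening': 0.09103480013573308}
scene {'fov_y': 53.22206381908254, 'cx': 253.42660190197617, 'cy': 188.07311134235204, 'rvec': array([ 2.00719366, -0.61337473,  0.32668636]), 'tvec': array([-0.32950344,  0.29947942,  0.61976205])} [ 0.07150272 -0.51728188  0.55648203]
top {'fov_y': 48.9211891840171, 'cx': 256.52862355377175, 'cy': 196.9852874772344, 'rvec': array([ 2.14203171, -2.11473249,  0.1820281 ]), 'tvec': array([0.15191289, 0.5300544 , 1.00547429])} [0.34545379 0.15347024 1.08264597]
wrist {'fov_y': 67.265844754334, 'cx': 254.36437067674808, 'cy': 194.73932203361275, 'rvec': array([-2.31056393, -1.73373006, -0.2621586 ]), 'tvec': array([-0.62486344, -0.03427034,  0.39309793])} [0.09431415 0.62366934 0.3850924 ]
```

View pics/scene0.png

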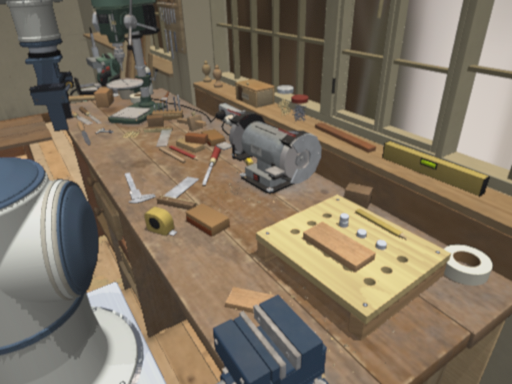

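View pics/top0.png

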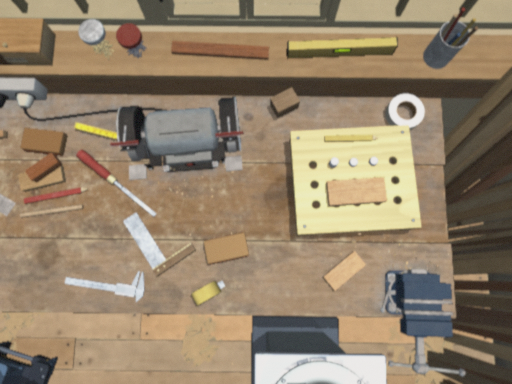

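View pics/wrist0.png

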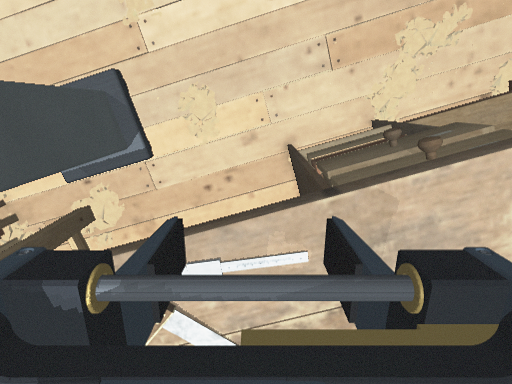

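The top view shows the plate at about (355,180). The board lies on it at (357,191), dogs are at (334,162), (353,161) and (373,161), and the pencil is at (350,138). There are two board lookalikes: (357,191) on the plate, which is larger, and (345,270) on the bench, which is smaller. The board on the plate fits the description. I'll enlarge both views to confirm it.

```bash
python3 - <<'E'
from h import *
import pickle
D=pickle.load(open('d0.pkl','rb'))
P,im,d=D['top']; a=cv2.resize(im[120:300,280:440],None,fx=2.4,fy=2.4,interpolation=cv2.INTER_CUBIC)
P2,im2,d2=D['scene']; b=cv2.resize(im2[190:330,250:450],None,fx=2,fy=3.0857,interpolation=cv2.INTER_CUBIC)
b=cv2.resize(im2[190:330,250:450],(400,280),interpolation=cv2.INTER_CUBIC); b=np.pad(b,((0,a.shape[0]-280),(0,0),(0,0)))
cv2.imwrite('pics/crop0.png',np.hstack([a,b])[...,::-1])
for n in ['top','scene']:
    P,im,d=D[n];X=pts(P,d)
    for uv in ([(334,162),(353,161),(373,161),(345,195),(350,138),(345,270),(300,180),(384,190)] if n=='top' else [(344,218),(361,231),(381,243),(340,245)]):
        print(n,uv,X[uv[1],uv[0]].round(4), im[uv[1],uv[0]])
E
```

```text
top (334, 162) [ 0.6095 -0.0285  0.0875] [236 235 233]
top (353, 161) [ 0.6166 -0.0782  0.0723] [236 234 233]
top (373, 161) [ 0.6169 -0.1271  0.0735] [235 233 233]
top (345, 195) [ 0.5294 -0.0545  0.0818] [219 184 140]
top (350, 138) [ 0.6756 -0.0723  0.0723] [216 198 118]
top (345, 270) [ 0.3517 -0.0642  0.0134] [222 187 142]
top (300, 180) [0.5695 0.0516 0.0613] [236 230 177]
top (384, 190) [ 0.5426 -0.1485  0.0829] [222 189 141]
scene (344, 218) [ 0.6086 -0.0362  0.086 ] [165 169 178]
scene (361, 231) [ 0.618  -0.0786  0.0724] [218 222 228]
scene (381, 243) [ 0.6218 -0.1293  0.0707] [219 223 227]
scene (340, 245) [ 0.541  -0.0941  0.0791] [207 164 120]
```

View pics/crop0.png

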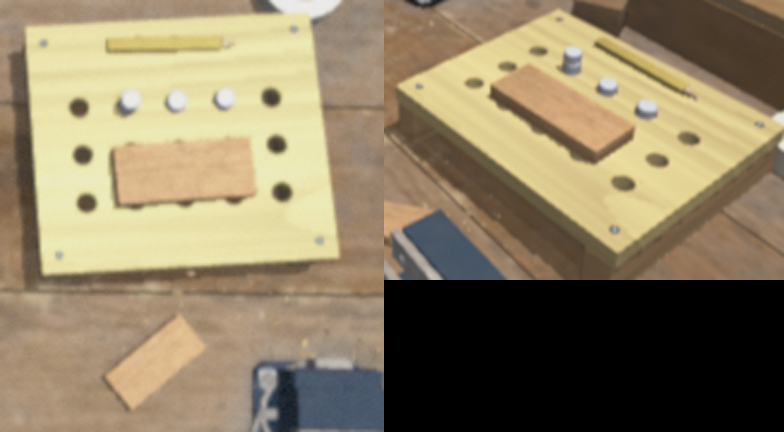

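```bash
cat > meas.py <<'E'
from h import *
def comps(mask,lo,hi):
    n,l,s,c=cv2.connectedComponentsWithStats(mask.astype(np.uint8)); return [(l==i,s[i,4],c[i]) for i in range(1,n) if lo<s[i,4]<hi]
E
python3 - <<'E'
from meas import *
import pickle
D=pickle.load(open('d0.pkl','rb'))
P,im,d=D['top'];X=pts(P,d)
hsv=cv2.cvtColor(im,cv2.COLOR_RGB2HSV)
# white-ish low saturation = dog tops
reg=np.zeros(d.shape,bool);reg[150:175,315:390]=1
dog=(hsv[...,1]<35)&(hsv[...,2]>150)&reg
for m,a,c in comps(dog,8,400):
    z=np.nanmedian(X[m][:,2]); print('dog',a,c.round(2),'z',z.round(4),ray(P,c,z).round(4))
reg[:]=0;reg[170:215,315:400]=1
bd=(hsv[...,0]<18)&(hsv[...,1]>70)&(hsv[...,2]>190)&reg
for m,a,c in comps(bd,300,5000):
    r=cv2.minAreaRect(np.argwhere(m)[:,::-1].astype(np.float32)); q=cv2.boxPoints(r)
    print('board',a,c,q.round(1).tolist(), ray(P,q,.081).round(4).tolist())
reg[:]=0;reg[115:245,280:430]=1
pl=(hsv[...,0]>22)&(hsv[...,0]<34)&(hsv[...,1]>40)&(hsv[...,2]>200)&reg
for m,a,c in comps(pl,3000,50000):
    r=cv2.minAreaRect(np.argwhere(m)[:,::-1].astype(np.float32)); q=cv2.boxPoints(r)
    Q=ray(P,q,.063); print('plate',a,r,Q.round(4).tolist(),Q.mean(0))
# obstacle heights along the path
m=(X[...,2]>0.1)&(X[...,0]<0.85)&(X[...,0]>0.15)
for y0 in np.arange(-.3,.7,.1):
    k=m&(X[...,1]>y0)&(X[...,1]<y0+.1)
    if k.any(): print('y%.1f'%y0,k.sum(),'zmax',np.nanmax(X[k][:,2]).round(3),'x',X[k][:,0].min().round(3),X[k][:,0].max().round(3))
E
```

```text
dog 58 [334.28 161.07] z 0.0871 [[ 0.6119 -0.0293  0.0871]]
dog 53 [373.42 160.49] z 0.073 [[ 0.6184 -0.1283  0.073 ]]
dog 55 [353.38 161.65] z 0.0736 [[ 0.6146 -0.0788  0.0736]]
board 1108 [354.80234657 191.00812274] [[327.3999938964844, 181.3000030517578], [383.5, 177.1999969482422], [385.20001220703125, 200.10000610351562], [329.0, 204.10000610351562]] [[0.5629, -0.0127, 0.081], [0.5745, -0.1491, 0.081], [0.5182, -0.1508, 0.081], [0.5067, -0.0157, 0.081]]
plate 10075 ((355.2893981933594, 178.8486785888672), (103.02098846435547, 124.35089874267578), 86.69812774658203) [[0.6952, 0.0758, 0.063], [0.7179, -0.2379, 0.063], [0.4571, -0.2388, 0.063], [0.436, 0.0617, 0.063]] [ 0.57655119 -0.0848138   0.063     ]
y-0.3 2393 zmax 0.255 x 0.212 0.85
y-0.2 1354 zmax 0.134 x 0.212 0.85
y-0.1 515 zmax 0.116 x 0.819 0.85
y0.0 526 zmax 0.117 x 0.817 0.85
y0.1 558 zmax 0.202 x 0.586 0.85
y0.2 2563 zmax 0.203 x 0.583 0.85
y0.3 2498 zmax 0.172 x 0.615 0.85
y0.4 2309 zmax 0.203 x 0.558 0.85
y0.5 2057 zmax 0.395 x 0.151 0.85
y0.6 867 zmax 0.31 x 0.177 0.85
```

The high dog is the leftmost one, at (334,161), with its top at about z 0.087. The low dogs measure about 0.073. The path is clear of the grinder, so I'll close the fingers, turn the tool square to the plate, and head over.

```bash
python3 -m inch '{"grip":[1,1,1,1,1,1,1,1,1,1],"slide":[[0,0,0],[-0.3,-0.5,0],[-0.5,-0.8,0],[-0.5,-0.9,0],[-0.6,-1,0],[-0.6,-1,0],[-0.6,-1,0],[-0.6,-1,0],[-0.6,-1,0],[-0.6,-1,0]],"spin":[-1,-1,-1,-1,-0.9,0,0,0,0,0]}' 20
```

```text
time_s: 1.15
tool_pos: [0.3003, 0.391, 0.2283]
tool_rot: [-0.039, 0.999, -0.002, -0.001]
ft_force: [0.4, -0.0, -0.1]
opening: 0.0143
```

```bash
python3 -m inch '{"grip":[1,1,1,1,1,1,1,1,1,1],"slide":[[-0.6,-1,0],[-0.6,-1,0],[-0.6,-1,0],[-0.6,-1,0],[-0.6,-1,0],[-0.6,-1,0],[-0.6,-1,0],[-0.6,-1,0],[-0.6,-1,0],[-0.6,-1,0]],"spin":[0.2,0,0,0,0,0,0,0,0,0]}'
```

```text
time_s: 2.15
tool_pos: [0.4711, 0.1399, 0.2282]
tool_rot: [-0.032, 0.999, -0.002, -0.002]
ft_force: [1.0, 0.7, -0.2]
opening: 0.0003
```

```bash
python3 -m inch '{"grip":[1,1,1,1,1,1,1,1,1,1],"slide":[[-0.5,-1,0],[-0.5,-1,0],[-0.5,-1,0],[-0.5,-1,0],[-0.5,-1,0],[-0.5,-1,0],[-0.4,-1,0],[-0.2,-0.5,0],[0,0,0],[0,0,0]],"spin":[0,0,0,0,0,0,0,0,0,0]}'; python3 - <<'E'
from h import *
import pickle
P,im,d=snap('wrist');pickle.dump((P,im,d),open('w1.pkl','wb'));cv2.imwrite('pics/w1.png',im[...,::-1])
s=robot.get_state();print(s['tool_pos'],s['tool_rot'],s['ft_force'],s['opening'])
X=pts(P,d);print(np.nanmin(d[d>0]))
E
```

```text
time_s: 3.15
tool_pos: [0.5765, -0.0522, 0.2267]
tool_rot: [-0.03, 1.0, -0.002, -0.003]
ft_force: [-0.3, -0.4, 0.5]
opening: 0.0003
[ 0.5764396  -0.0519631   0.22677818] [-0.03008677  0.99954057 -0.00166316 -0.00326508] [-0.2041257   0.76907271  0.37963526] 0.0005418071768223554
0.061751146
```

View pics/w1.png

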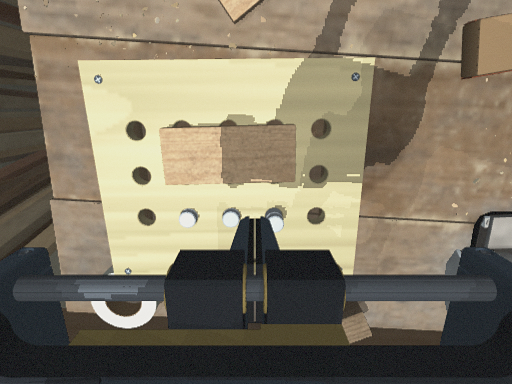

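The wrist view, with the robot side up, shows dogs at (188,218), (231,217) and the high one at (276,222). The board is at (228,155) and my closed fingers are at (255,235).

```bash
cat > dogs.py <<'E'
from meas import *
def dogs(P,im,d,reg,lo=30,hi=3000):
    hsv=cv2.cvtColor(im,cv2.COLOR_RGB2HSV);X=pts(P,d)
    dog=(hsv[...,1]<35)&(hsv[...,2]>175)&(X[...,2]>0.066)&(X[...,2]<.1)&reg
    out=[]
    for m,a,c in comps(dog,lo,hi):
        z=X[m][:,2]; k=m&(X[...,2]>np.nanpercentile(z,60)-.0025)
        v=np.argwhere(k)[:,::-1]; zt=np.median(X[k][:,2]); out.append((a,k.sum(),c.round(1),zt.round(4),z.std().round(4),X[k].mean(0).round(4)))
    return out
E
python3 - <<'E'
from dogs import *
import pickle
P,im,d=pickle.load(open('w1.pkl','rb'))
reg=np.zeros(d.shape,bool);reg[200:240,160:300]=1
for o in dogs(P,im,d,reg): print(*o)
X=pts(P,d)
for uv in [(110,150),(150,250),(110,90),(345,150),(205,195),(290,190)]: 
    w=X[uv[1]-4:uv[1]+5,uv[0]-4:uv[0]+5].reshape(-1,3);print(uv,np.nanmedian(w,0).round(4),np.nanstd(w[:,2]).round(5))
m=(X[...,2]>.073)&(X[...,2]<.088);m[:115]=0;m[200:]=0;m[:,:140]=0;m[:,310:]=0
q=cv2.boxPoints(cv2.minAreaRect(np.argwhere(m)[:,::-1].astype(np.float32)));print(q, ray(P,q,.081).round(4).tolist())
print(np.nanmedian(X[m][:,2]))
E
```

```text
203 202 [186.7 219.4] 0.0742 0.0007 [ 0.6212 -0.1273  0.0741]
196 196 [230.4 219.1] 0.0739 0.0007 [ 0.6178 -0.0775  0.0739]
168 168 [276.4 223.1] 0.089 0.0007 [ 0.6134 -0.026   0.0889]
(110, 150) [ 0.5485 -0.2134  0.0638] 0.00077
(150, 250) [ 0.6685 -0.1751  0.0635] 0.00069
(110, 90) [ 0.4857 -0.2084  0.0637] 0.00075
(345, 150) [0.5327 0.0447 0.0637] 0.00072
(205, 195) [ 0.5941 -0.1085  0.0638] 0.00075
(290, 190) [ 0.5822 -0.0113  0.0637] 0.00071
[[158.8463   127.108376]
 [294.96237  123.5575  ]
 [296.4662   181.20523 ]
 [160.35013  184.7561  ]] [[0.519, -0.1533, 0.081], [0.5071, -0.0153, 0.081], [0.567, -0.0077, 0.081], [0.5798, -0.1539, 0.081]]
0.08181099022236996
```

```bash
python3 -m inch '{"grip":[1,1,1,1,1,1,1,1,1,1],"slide":[[-0.38,0.22,0],[-0.38,0.22,0.3],[-0.38,0.22,0.6],[-0.38,0.22,0.8],[0,0,0.8],[0,0,0.8],[0,0,0.6],[0,0,0.3],[0,0,0],[0,0,0]],"spin":[-0.1,0,0,0,0,0,0,0,0,0]}'; python3 - <<'E'
from dogs import *
import pickle
s=robot.get_state();print(s['tool_pos'],s['tool_rot'],s['ft_force'])
P,im,d=snap('wrist');cv2.imwrite('pics/w2.png',im[...,::-1])
P2,im2,d2=snap('scene');cv2.imwrite('pics/s2.png',cv2.resize(im2[160:320,260:460],None,fx=3,fy=3)[...,::-1])
pickle.dump((P,im,d),open('w2.pkl','wb'))
E
```

```text
time_s: 4.2
tool_pos: [0.6161, -0.0166, 0.1101]
tool_rot: [-0.038, 0.999, -0.001, -0.005]
ft_force: [-0.4, 0.4, 0.2]
opening: 0.0005
[ 0.6160553  -0.01661124  0.11008825] [-3.77361169e-02  9.99276588e-01 -8.51532372e-04 -4.64328568e-03] [-0.3771987   0.43513718  0.169305  ]
```

View pics/w2.png

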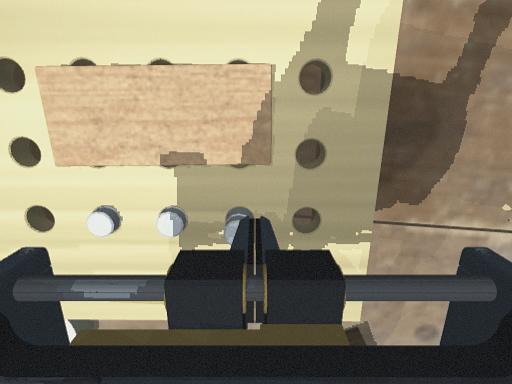

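View pics/s2.png

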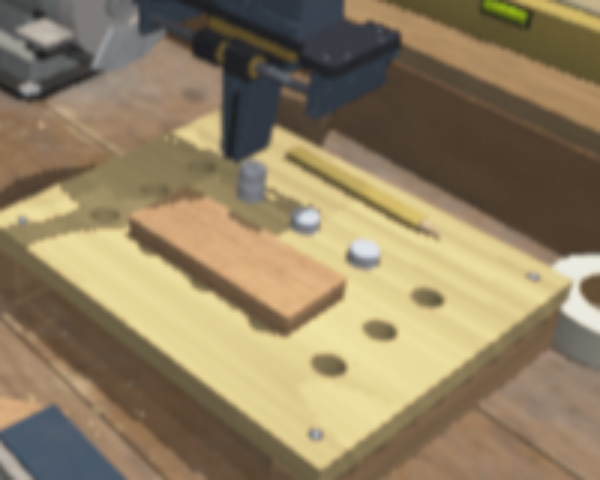

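```bash
python3 -m inch '{"grip":[1,1,1,1,1,1,1,1,1,1],"slide":[[0.05,-0.2,0],[0.05,-0.2,0],[0,0,0],[0,0,0],[0,0,0],[0,0,0],[0,0,0],[0,0,0],[0,0,0],[0,0,0]],"spin":[0,0,0,0,0,0,0,0,0,0]}'; python3 - <<'E'
from dogs import *
import pickle
P,im,d=pickle.load(open('w2.pkl','rb'))
hsv=cv2.cvtColor(im,cv2.COLOR_RGB2HSV);X=pts(P,d)
for (u,v) in [(102,222),(171,222),(237,222)]:
    m=np.zeros(d.shape,bool);m[v-28:v+28,u-28:u+28]=1
    m&=(hsv[...,1]<45)&(hsv[...,2]>80)&(X[...,2]>.0685)&(X[...,2]<.095)
    zt=np.nanpercentile(X[m][:,2],70);m&=abs(X[...,2]-zt)<.0025
    k=cv2.morphologyEx(m.astype(np.uint8),cv2.MORPH_OPEN,np.ones((3,3)))>0
    Q=X[k];print(k.sum(),np.median(Q[:,2]).round(4),Q.mean(0).round(4),Q.min(0).round(4),Q.max(0).round(4))
w=X[130:200,5:30].reshape(-1,3)
m=(hsv[...,0]>20)&(hsv[...,0]<35)&(hsv[...,1]>40)&(hsv[...,2]>100)&(abs(X[...,2]-.063)<.004);m[:170]=0;m[245:]=0
Q=X[m];print('plate',len(Q),np.median(Q[:,2]));A=np.c_[Q[:,:2],np.ones(len(Q))];print(np.linalg.lstsq(A,Q[:,2],rcond=None)[0])
s=robot.get_state();print(s['tool_pos'],s['tool_rot'],s['ft_force'])
E
```

```text
time_s: 5.3
tool_pos: [0.6155, -0.0284, 0.1131]
tool_rot: [-0.037, 0.999, -0.001, -0.002]
ft_force: [0.2, -0.4, -0.3]
opening: -0.0
557 0.0741 [ 0.6208 -0.1268  0.0741] [ 0.6115 -0.1364  0.0719] [ 0.6313 -0.1174  0.0763]
542 0.0738 [ 0.6174 -0.0772  0.0738] [ 0.608  -0.0876  0.0717] [ 0.6273 -0.0677  0.0757]
239 0.0888 [ 0.6125 -0.0327  0.0888] [ 0.605  -0.0371  0.0866] [ 0.6221 -0.028   0.0908]
plate 23853 0.06381916418685844
[-0.00133176  0.00042439  0.06465282]
[ 0.61549375 -0.02838441  0.11305578] [-0.03735473  0.99929871 -0.00129116 -0.00224708] [ 0.15146524 -0.43810699 -0.26870987]
```

```bash
python3 -m inch '{"grip":[1,1,1,1,1,1,1,1,1,1],"slide":[[0,0,0.1],[0,0,0.1],[0,0,0.1],[0,0,0.1],[0,0,0.1],[0,0,0.1],[0,0,0.1],[0,0,0],[0,0,0],[0,0,0]],"spin":[0,0,0,0,0,0,0,0,0,0]}'; python3 -c "
from cell import robot
s=robot.get_state();print(s['tool_pos'],s['ft_force'])"
```

```text
time_s: 6.3
tool_pos: [0.6156, -0.0284, 0.0948]
tool_rot: [-0.037, 0.999, -0.001, -0.002]
ft_force: [-1.7, -0.3, 2.5]
opening: 0.0005
[ 0.61558322 -0.02835179  0.09476532] [-1.74005529 -0.27576634  2.4986282 ]
```

```bash
python3 -m inch '{"grip":[1,1,1,1,1,1,1,1,1,1],"slide":[[0,0,0.06],[0,0,0.06],[0,0,0],[0,0,0],[0,0,0],[0,0,0],[0,0,0],[0,0,0],[0,0,0],[0,0,0]],"spin":[0,0,0,0,0,0,0,0,0,0]}'; python3 -c "
from cell import robot
s=robot.get_state();print(s['tool_pos'],s['ft_force'])"
```

```text
time_s: 7.3
tool_pos: [0.6156, -0.0284, 0.092]
tool_rot: [-0.037, 0.999, -0.001, -0.002]
ft_force: [-0.4, -1.0, 1.8]
opening: 0.0003
[ 0.61557639 -0.02836533  0.09201237] [-0.42044912 -1.00185006  1.77436029]
```

```bash
python3 -m inch '{"grip":[1,1,1,1,1,1,1,1,1,1],"slide":[[0,0,-0.4],[0,0.3,-0.5],[0,0.4,-0.5],[0,0.4,-0.4],[0,0.4,0],[0,0.2,0],[0,0,0],[0,0,0],[0,0,0],[0,0,0]],"spin":[0,0,0,0,0,0,0,0,0,0]}'
cat > cmp.py <<'E'
from dogs import *
import sys
s=robot.get_state();print(s['tool_pos'],s['ft_force'])
ZS=[]
for i in range(2):
    P,im,d=snap('wrist');hsv=cv2.cvtColor(im,cv2.COLOR_RGB2HSV);X=pts(P,d)
    ctr=[(.6208,-.1268),(.6174,-.0772),(.614,-.0274)]
    pm=(hsv[...,0]>20)&(hsv[...,0]<35)&(hsv[...,1]>40)&(abs(X[...,2]-.063)<.004)&(X[...,0]>.59)&(X[...,0]<.65)&(X[...,1]>-.16)&(X[...,1]<.0)
    Q=X[pm];A=np.c_[Q[:,:2],np.ones(len(Q))];co=np.linalg.lstsq(A,Q[:,2],rcond=None)[0]
    for c in ctr:
        r=np.hypot(X[...,0]-c[0],X[...,1]-c[1]);k=(r<.008)&(X[...,2]>.068)&(X[...,2]<.095)&(hsv[...,1]<60)
        Q=X[k];print(k.sum(),Q.mean(0).round(4),'h above plate %.2f mm'%(1e3*(np.median(Q[:,2]-Q[:,:2]@co[:2]-co[2]))), 'uv',np.argwhere(k).mean(0)[::-1].round(0),end=' | ')
    print(len(A))
cv2.imwrite('pics/%s.png'%sys.argv[1],im[...,::-1])
E
python3 cmp.py w3
```

```text
time_s: 8.3
tool_pos: [0.612, 0.0189, 0.1412]
tool_rot: [-0.038, 0.999, -0.001, -0.002]
ft_force: [-0.7, -1.1, -0.1]
opening: 0.0009
[0.61202015 0.01894086 0.1411787 ] [-0.65010849 -1.11719277 -0.05784377]
288 [ 0.6206 -0.1267  0.0742] h above plate 10.42 mm uv [ 76. 210.] | 281 [ 0.6173 -0.0773  0.0739] h above plate 10.12 mm uv [137. 210.] | 288 [ 0.614  -0.0274  0.0755] h above plate 11.69 mm uv [197. 211.] | 10535
284 [ 0.6206 -0.1267  0.0742] h above plate 10.51 mm uv [ 76. 210.] | 283 [ 0.6174 -0.0771  0.0738] h above plate 10.03 mm uv [137. 210.] | 290 [ 0.614  -0.0275  0.0755] h above plate 11.68 mm uv [197. 211.] | 10535
```

View pics/w3.png

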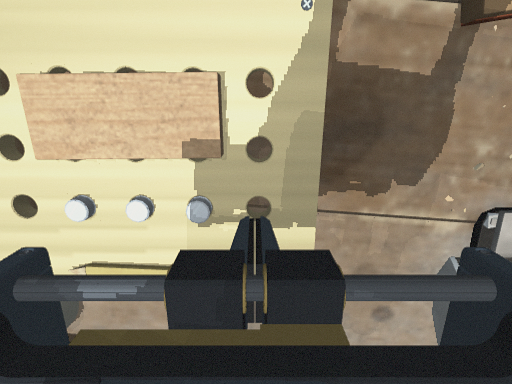

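The pressed dog at (199,210) now stands 11.7 mm above the plate. The low dogs at (76,210) and (137,210) stand 10.45 and 10.1 mm, so I have about 1.4 mm left to press.

```bash
python3 -m inch '{"grip":[1,1,1,1,1,1,1,1,1,1],"slide":[[0,-0.4,0],[0,-0.5,0.2],[0,-0.5,0.3],[0,-0.3,0.4],[0,-0.15,0.4],[0,0,0.3],[0,0,0.1],[0,0,0],[0,0,0],[0,0,0]],"spin":[0,0,0,0,0,0,0,0,0,0]}';  python3 -c "
from cell import robot
s=robot.get_state();print(s['tool_pos'],s['ft_force'])"
```

```text
time_s: 9.4
tool_pos: [0.6151, -0.0325, 0.0937]
tool_rot: [-0.037, 0.999, -0.001, -0.003]
ft_force: [0.2, 0.6, -0.3]
opening: 0.0004
[ 0.61507267 -0.03253708  0.09373749] [ 0.22134305  0.59628694 -0.26786093]
```

```bash
python3 -m inch '{"grip":[1,1,1,1,1,1,1,1,1,1],"slide":[[0,0.15,0],[0,0,0],[0,0,0.04],[0,0,0.04],[0,0,0.04],[0,0,0],[0,0,0],[0,0,0],[0,0,0],[0,0,0]],"spin":[0,0,0,0,0,0,0,0,0,0]}';  python3 -c "
from cell import robot
s=robot.get_state();print(s['tool_pos'],s['ft_force'])"
```

```text
time_s: 10.4
tool_pos: [0.6154, -0.0278, 0.0918]
tool_rot: [-0.038, 0.999, -0.001, -0.002]
ft_force: [0.4, 0.2, 0.9]
opening: 0.0004
[ 0.61544919 -0.02783835  0.09177144] [0.40172541 0.21413099 0.91434973]
```

```bash
python3 -m inch '{"grip":[1,1,1,1,1,1,1,1,1,1],"slide":[[0,0,0.06],[0,0,0],[0,0,0],[0,0,0],[0,0,0],[0,0,0],[0,0,0],[0,0,0],[0,0,0],[0,0,0]],"spin":[0,0,0,0,0,0,0,0,0,0]}';  python3 -c "
from cell import robot
s=robot.get_state();print(s['tool_pos'],s['ft_force'])"
```

```text
time_s: 11.4
tool_pos: [0.6154, -0.0279, 0.0903]
tool_rot: [-0.038, 0.999, -0.001, -0.002]
ft_force: [-0.7, -0.0, 1.0]
opening: 0.0004
[ 0.61541569 -0.02792192  0.09028954] [-0.71750913 -0.04358298  1.00305702]
```

```bash
python3 -m inch '{"grip":[1,1,1,1,1,1,1,1,1,1],"slide":[[0,0,-0.4],[0,0.3,-0.5],[0,0.4,-0.5],[0,0.4,-0.4],[0,0.4,0],[0,0.2,0],[0,0,0],[0,0,0],[0,0,0],[0,0,0]],"spin":[0,0,0,0,0,0,0,0,0,0]}'
python3 cmp.py w4
```

```text
time_s: 12.4
tool_pos: [0.6119, 0.0192, 0.1396]
tool_rot: [-0.038, 0.999, -0.001, -0.001]
ft_force: [-0.4, 0.1, -0.2]
opening: 0.0004
[0.61192399 0.01922559 0.13957555] [-0.42248895  0.1013003  -0.23048331]
288 [ 0.6206 -0.1267  0.0742] h above plate 10.51 mm uv [ 74. 210.] | 282 [ 0.6172 -0.0771  0.0739] h above plate 10.15 mm uv [136. 211.] | 280 [ 0.6139 -0.0273  0.0739] h above plate 10.03 mm uv [197. 211.] | 10646
294 [ 0.6205 -0.1268  0.0741] h above plate 10.35 mm uv [ 75. 210.] | 274 [ 0.6173 -0.0773  0.0739] h above plate 10.17 mm uv [136. 211.] | 283 [ 0.6141 -0.0275  0.0738] h above plate 9.97 mm uv [197. 211.] | 10678
```

View pics/w4.png

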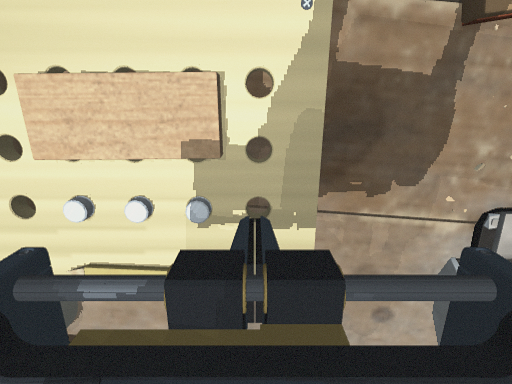

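The three tops now measure 10.0, 10.15 and 10.4 mm above the plate, so they are level. Next I'll open the fingers, go round behind the board on the robot side, and push its long edge with both fingertips.

```bash
python3 -m inch '{"grip":[-1,-1,-1,-1,-1,-1,-1,-1,-1,-1],"slide":[[0.5,-0.3,0],[0.8,-0.55,0],[0.9,-0.6,0],[0.9,-0.6,0],[0.9,-0.6,0],[0.8,-0.55,0],[0.5,-0.35,0],[0.25,-0.15,0],[0,0,0],[0,0,0]],"spin":[0.1,0,0,0,0,0,0,0,0,0]}'
python3 - <<'E'
from h import *
s=robot.get_state();print(s['tool_pos'],s['tool_rot'],s['opening'])
P,im,d=snap('scene');cv2.imwrite('pics/s5.png',im[...,::-1])
P,im,d=snap('top');cv2.imwrite('pics/t5.png',cv2.resize(im[100:340,240:460],None,fx=2.5,fy=2.5)[...,::-1])
E
```

```text
time_s: 13.5
tool_pos: [0.4766, -0.0871, 0.1396]
tool_rot: [-0.033, 0.999, -0.001, -0.0]
ft_force: [0.6, -0.6, -0.9]
opening: 0.0776
[ 0.47663016 -0.08713631  0.1395668 ] [-3.34866610e-02  9.99438358e-01 -1.20702425e-03 -3.94201269e-04] 0.07759509066706759
```

View pics/s5.png

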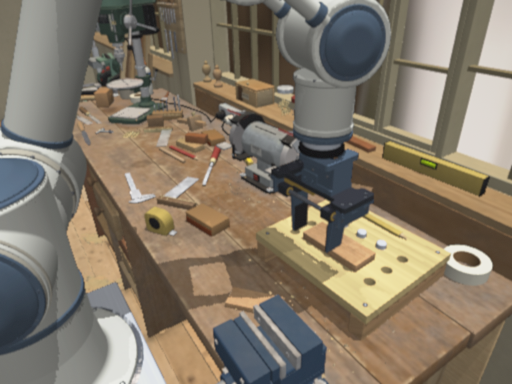

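View pics/t5.png

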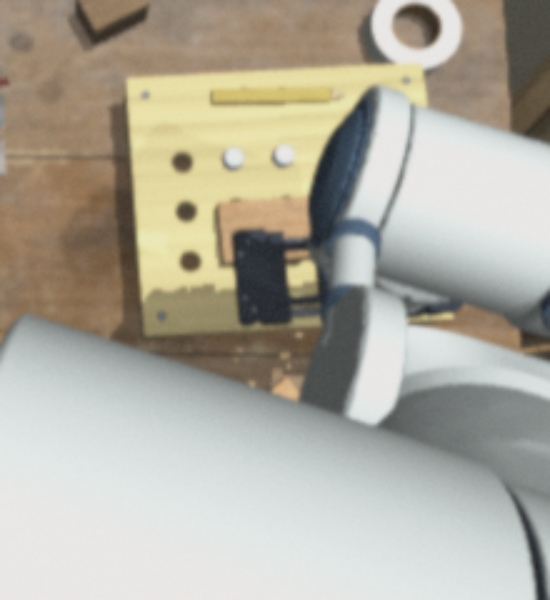

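Fingers are open behind the board, about 15 mm clear of its near edge. Now I'll lower.

```bash
python3 -m inch '{"grip":[-1,-1,-1,-1,-1,-1,-1,-1,-1,-1],"slide":[[0,0,0.3],[0,0,0.4],[0,0,0.4],[0,0,0.4],[0,0,0.3],[0,0,0.2],[0,0,0.1],[0,0,0.05],[0,0,0],[0,0,0]],"spin":[0,0,0,0,0,0,0,0,0,0]}'
python3 - <<'E'
from h import *
s=robot.get_state();print(s['tool_pos'],s['tool_rot'],s['opening'],s['ft_force'])
P,im,d=snap('wrist');cv2.imwrite('pics/w6.png',im[...,::-1])
E
```

```text
time_s: 14.6
tool_pos: [0.4777, -0.086, 0.0807]
tool_rot: [-0.035, 0.999, -0.001, -0.001]
ft_force: [-0.1, 0.1, 0.7]
opening: 0.0915
[ 0.47771969 -0.08595155  0.08065345] [-3.46625425e-02  9.99398387e-01 -1.01608357e-03 -5.83247837e-04] 0.09153798277373318 [-0.12707866  0.13123406  0.71015358]
```

View pics/w6.png

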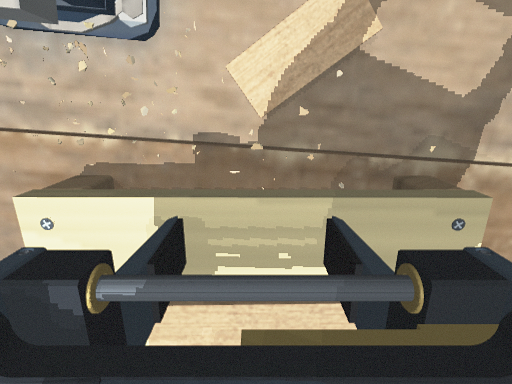

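The fingers are behind the board with the plate's near edge in view. The tips are only 0.7 mm over the plate, so I'll raise 4 mm and then push slowly.

```bash
python3 -m inch '{"grip":[-1,-1,-1,-1,-1,-1,-1,-1,-1,-1],"slide":[[0,0,-0.16],[0,0,0],[-0.1,0,0],[-0.15,0,0],[-0.15,0,0],[-0.15,0,0],[-0.15,0,0],[-0.15,0,0],[-0.15,0,0],[-0.15,0,0]],"spin":[0,0,0,0,0,0,0,0,0,0]}'
python3 -c "
from cell import robot
s=robot.get_state();print(s['tool_pos'],s['tool_rot'],s['ft_force'])"
```

```text
time_s: 15.65
tool_pos: [0.5085, -0.0837, 0.0851]
tool_rot: [-0.035, 0.999, -0.001, -0.001]
ft_force: [-2.4, -0.1, 1.0]
opening: 0.0911
[ 0.50848496 -0.08372423  0.08507507] [-3.46480871e-02  9.99398698e-01 -9.68862421e-04 -9.02111902e-04] [-2.42016505 -0.07837866  1.03482773]
```

Board contacted, about 23 mm left. I'll go 16 mm and check.

```bash
python3 -m inch '{"grip":[-1,-1,-1,-1,-1,-1,-1,-1,-1,-1],"slide":[[-0.1,0,0],[-0.1,0,0],[-0.1,0,0],[-0.1,0,0],[-0.1,0,0],[-0.08,0,0],[-0.06,0,0],[0,0,0],[0,0,0],[0,0,0]],"spin":[0,0,0,0,0,0,0,0,0,0]}'
python3 - <<'E'
from h import *
s=robot.get_state();print(s['tool_pos'],s['tool_rot'],s['opening'],s['ft_force'])
P,im,d=snap('scene');cv2.imwrite('pics/s7.png',cv2.resize(im[160:320,240:460],None,fx=3,fy=3)[...,::-1])
E
```

```text
time_s: 16.65
tool_pos: [0.5261, -0.0825, 0.0849]
tool_rot: [-0.035, 0.999, -0.001, -0.001]
ft_force: [-0.6, -0.8, 0.7]
opening: 0.0912
[ 0.52612433 -0.08246181  0.08494655] [-3.47161169e-02  9.99396317e-01 -9.70811654e-04 -9.22572996e-04] 0.09123708054804462 [-0.57974236 -0.77725576  0.67158813]
```

View pics/s7.png

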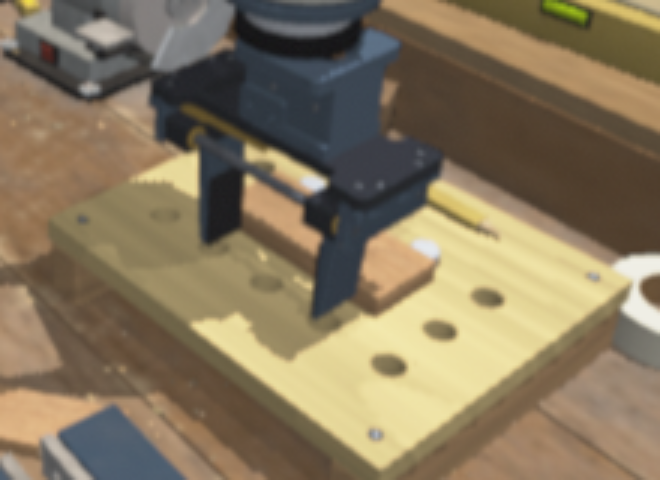

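The board is pushed near the dogs, with about 5 mm left. I'll creep on and watch the force.

```bash
python3 -m inch '{"grip":[-1,-1,-1,-1,-1,-1,-1,-1,-1,-1],"slide":[[-0.06,0,0],[-0.06,0,0],[-0.06,0,0],[-0.06,0,0],[0,0,0],[0,0,0],[0,0,0],[0,0,0],[0,0,0],[0,0,0]],"spin":[0,0,0,0,0,0,0,0,0,0]}'
python3 -c "
from cell import robot
s=robot.get_state();print(s['tool_pos'],s['tool_rot'],s['ft_force'],s['wrist_torque'])"
```

```text
time_s: 17.7
tool_pos: [0.5304, -0.0821, 0.0848]
tool_rot: [-0.035, 0.999, -0.001, -0.003]
ft_force: [-1.6, -0.5, 1.7]
opening: 0.0915
[ 0.53042102 -0.08208672  0.08477081] [-3.47188579e-02  9.99391819e-01 -8.47959813e-04 -3.14233430e-03] [-1.58853537 -0.49030915  1.70362436] [-0.08597012  0.40859355 -0.05170727]
```

```bash
python3 -m inch '{"grip":[-1,-1,-1,-1,-1,-1,-1,-1,-1,-1],"slide":[[0,0,0],[0,0,0],[0,0,0],[0,0,0],[0,0,0],[0,0,0],[-0.06,0,0],[-0.06,0,0],[-0.08,0,0],[-0.08,0,0]],"spin":[0,0,0,0,0,0,0,0,0,0]}'
python3 -c "
from cell import robot
s=robot.get_state();print(s['tool_pos'],s['tool_rot'],s['ft_force'],s['wrist_torque'])"
```

```text
time_s: 18.7
tool_pos: [0.5307, -0.0818, 0.0844]
tool_rot: [-0.035, 0.999, -0.001, -0.01]
ft_force: [-14.7, -4.4, 10.2]
opening: 0.0913
[ 0.53070666 -0.08178648  0.08437172] [-3.49439698e-02  9.99342252e-01 -5.36135804e-04 -9.67962523e-03] [-14.68572167  -4.40673481  10.2325801 ] [-0.88155579  2.47477026 -0.3157446 ]
```

There is firm contact, with 15 N against the dogs and no further travel. I'll back off straight, then rise and look.

```bash
python3 -m inch '{"grip":[-1,-1,-1,-1,-1,-1,-1,-1,-1,-1],"slide":[[0.06,0,0],[0.1,0,0],[0.2,0,0],[0.4,0,0],[0.4,0,-0.2],[0.2,0,-0.8],[0,0,-1],[0,0,-1],[0,0,-0.8],[0,0,-0.3]],"spin":[0,0,0,0,0,0,0,0,0,0]}'
python3 -m inch '{"grip":[-1,-1,-1,-1,-1,-1,-1,-1,-1,-1],"slide":[[0,0.5,-0.5],[0,1,-0.5],[0,1,0],[0,1,0],[0,1,0],[0,1,0],[0,1,0],[0,0.5,0],[0,0,0],[0,0,0]],"spin":[0,0,0,0,0,0,0,0,0,0]}'
python3 - <<'E'
from h import *
import pickle
s=robot.get_state();print(s['tool_pos'],s['tool_rot'],s['ft_force'])
D={n:snap(n) for n in ['wrist','scene','top']};pickle.dump(D,open('d8.pkl','wb'))
cv2.imwrite('pics/w8.png',D['wrist'][1][...,::-1])
a=cv2.resize(D['scene'][1][180:320,250:450],(400,280),interpolation=cv2.INTER_CUBIC);b=cv2.resize(D['top'][1][110:250,280:440],(320,280),interpolation=cv2.INTER_CUBIC)
cv2.imwrite('pics/st8.png',np.hstack([a,b])[...,::-1])
E
```

```text
time_s: 19.7
tool_pos: [0.4919, -0.0838, 0.1912]
tool_rot: [-0.035, 0.999, 0.0, -0.011]
ft_force: [0.3, -0.4, -0.6]
opening: 0.0912
time_s: 20.7
tool_pos: [0.4749, 0.095, 0.2153]
tool_rot: [-0.034, 0.999, -0.0, -0.011]
ft_force: [0.2, -0.6, -0.4]
opening: 0.091
[0.47487107 0.09503689 0.21527786] [-3.38008336e-02  9.99364889e-01 -3.05987676e-04 -1.12796055e-02] [ 0.19593954 -0.63776757 -0.3785744 ]
```

View pics/w8.png

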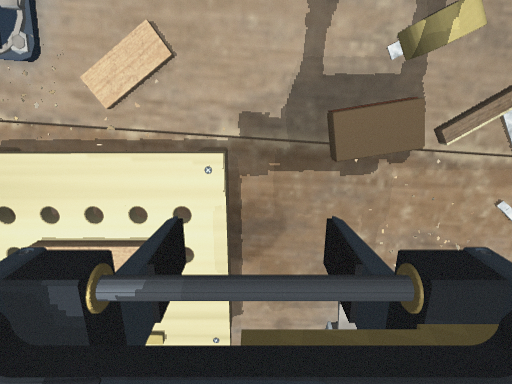

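View pics/st8.png

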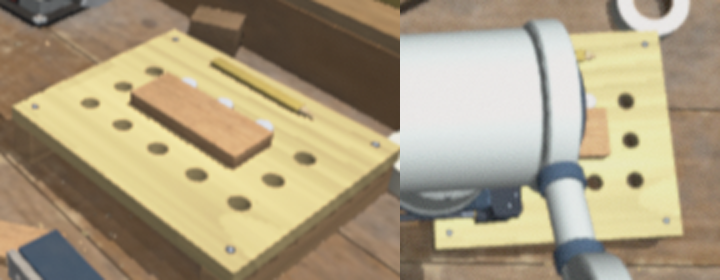

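In the scene view the board lies against all three dogs. I'll check it more closely with the wrist camera above them.

```bash
python3 -m inch '{"grip":[1,1,1,1,1,1,1,1,1,1],"slide":[[-0.4,-0.4,-0.2],[-0.7,-0.7,-0.2],[-0.9,-0.8,0],[-0.9,-0.8,0],[-0.9,-0.8,0],[-0.8,-0.7,0],[-0.6,-0.5,0],[-0.2,-0.2,0],[0,0,0],[0,0,0]],"spin":[0,0,0,0,0,0,0,0,0,0]}'
python3 - <<'E'
from dogs import *
s=robot.get_state();print(s['tool_pos'],s['tool_rot'])
P,im,d=snap('wrist');cv2.imwrite('pics/w9.png',im[...,::-1])
cv2.imwrite('pics/w9c.png',cv2.resize(im[130:250,120:320],None,fx=4,fy=4)[...,::-1])
hsv=cv2.cvtColor(im,cv2.COLOR_RGB2HSV);X=pts(P,d)
pm=(hsv[...,0]>20)&(hsv[...,0]<35)&(hsv[...,1]>40)&(abs(X[...,2]-.063)<.004)&(X[...,0]>.59)&(X[...,0]<.65)&(X[...,1]>-.16)&(X[...,1]<.0)
Q=X[pm];A=np.c_[Q[:,:2],np.ones(len(Q))];co=np.linalg.lstsq(A,Q[:,2],rcond=None)[0]
for c in [(.6206,-.1267),(.6174,-.0772),(.614,-.0274)]:
    k=(np.hypot(X[...,0]-c[0],X[...,1]-c[1])<.008)&(X[...,2]>.068)&(X[...,2]<.078)
    Q=X[k];print(k.sum(),Q.mean(0).round(4),'h %.2f'%(1e3*np.median(Q[:,2]-Q[:,:2]@co[:2]-co[2])))
m=(X[...,2]>.0785)&(X[...,2]<.085)&(X[...,0]<.63)&(X[...,0]>.5)
n,l,st,_=cv2.connectedComponentsWithStats(m.astype(np.uint8));m=l==1+st[1:,4].argmax()
r=cv2.minAreaRect(np.argwhere(m)[:,::-1].astype(np.float32));q=cv2.boxPoints(r);B=ray(P,q,.0817)
print(q.round(1).tolist(),B.round(4).tolist())
yv=np.array([-.0664,.9978]);xv=np.array([.9978,.0664]);o=np.array([.6174,-.0772])
print('plate-frame corners rel mid dog mm',((B[:,:2]-o)@np.c_[xv,yv]*1e3).round(1).tolist())
E
```

```text
time_s: 21.85
tool_pos: [0.6274, -0.0354, 0.2249]
tool_rot: [-0.03, 1.0, -0.001, -0.01]
ft_force: [-1.0, -0.1, 0.4]
opening: 0.0138
[ 0.62743578 -0.03543151  0.22491767] [-0.02954335  0.99951666 -0.00118638 -0.00960331]
167 [ 0.6204 -0.1266  0.0742] h 10.41
164 [ 0.6174 -0.0773  0.0739] h 10.02
164 [ 0.614  -0.0273  0.0737] h 9.92
[[144.0, 110.0], [283.0, 110.0], [283.0, 169.0], [144.0, 169.0]] [[0.552, -0.1501, 0.0817], [0.5438, -0.0119, 0.0817], [0.6032, -0.0067, 0.0817], [0.612, -0.1529, 0.0817]]
plate-frame corners rel mid dog mm [[-70.1, -68.4], [-69.1, 70.0], [-9.5, 71.3], [-10.4, -75.2]]
```

View pics/w9.png

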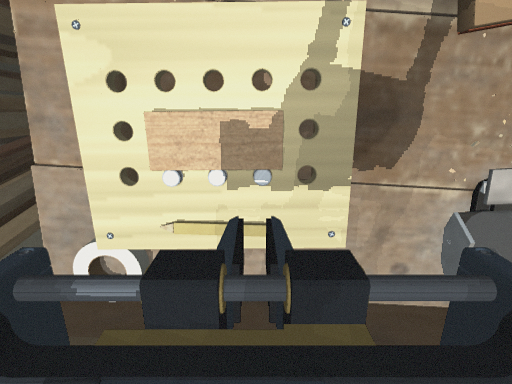

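View pics/w9c.png

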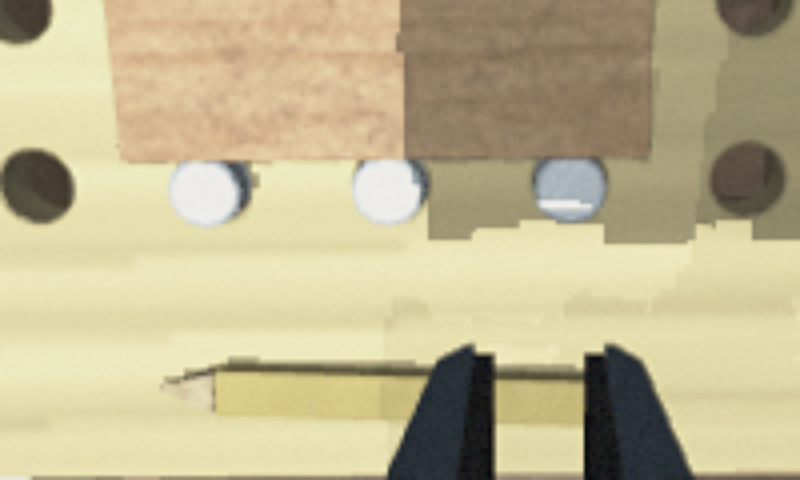

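The wrist view shows the board's far edge at row 169, meeting all three dogs at (172,178), (217,177) and (262,177). The pencil is untouched and the arm is clear, so I'll hand in.

```bash
python3 -c "
from cell import robot
print(robot.hand_in())"
```

```text
the job is handed in; nothing more can be done
None
```

I pressed the high (leftmost) dog down level with the other two, then pushed the board against all three dogs. I handed the job in at about 22 s, with the arm clear of everything; `hand_in()` gives no verdict.

- **High dog:** pressed from about 25 mm down to 9.9 mm above the plate. The low dogs read 10.0 and 10.4 mm, the same as before to within about 0.3 mm. So the pressed dog sits about 0.1 mm below the nearer low dog and 0.5 mm below the farther one, with camera noise of 0.1–0.2 mm.
- **Board:** pushed with both open fingertips until it met the dogs, with about 15 N at the wrist. In the last wrist view its far edge lies 9.5–10.4 mm in front of the dogs' centres, and 10 mm is contact. It is centred on the row and square to it within what the pixels can show.
- **Other things:** the pencil, sanding block, try square and low dogs were never touched on purpose. The pencil and low dogs looked unmoved in the last views. I did not measure the sanding block or try square again, but the arm never came near them.
- **Disagreements:**
  - One board corner read 75 mm from the middle dog along the row, where 70 mm was expected. I put that down to the box fit ignoring perspective.
  - Depth readings put the plate's top 0.7 mm too high, so I compared dog heights relative to the plate.

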